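# Take a mould's skew with the rail bevel and lay a border tile to it

### The job

Slide the bevel along its rail until its blade lies flush against the flat cheek of the iron mould, pressing gently, and swing the clamp lever right round to lock the blade at that angle. Then slide the locked bevel back to the end stop of the rail and lay the border tile flat on the bench with its long edge gently flush along the blade, on the side of the blade that faces the mould. Do not shift the mould or disturb the bottle, cup and brush.

Things in the scene. Friction and masses are not known exactly. Their poses are not given: they have to be found in the camera images.
- rail: fixed steel guide rail 600 mm long (along its y), 20 mm wide, top 32 mm high. Origin: on the bench under its middle. A block near its +y end is the end stop; the mould stands by its -y half, on the robot's side (-x).
- carriage (a joint): place of the bevel's aluminium carriage along the rail's y (m): 0 = rail's middle, 0.16 = end stop, -0.24 = other limit; about 5 N friction, stays where left. Block 44 x 64 mm (x, y), top 38 mm high; a 34 mm wide arm, 30 to 38 mm high, reaches 116 mm towards the rail's -x; the blade's pivot is 100 mm from the rail's middle line.
- post (a point): middle of the upright black square push post, 22 x 22 mm, on the carriage above the rail's middle line; the post runs from 38 to 80 mm above the bench, this point is at 64 mm. Push or pinch the post to slide the bevel.
- blade: steel bar on edge, 160 x 10 mm, 4 to 22 mm above the bench. Origin: bench, under its pivot. Along its x from +50 to -110 mm (long end to the robot); faces at y = +5 and -5 mm (mould side). A 52 mm disc at 22-26 mm rings the pivot. Unlocked it swings 0.6 rad either side of square to the rail (0.1 N m friction, stays), turning flush when pressed on a flat side; locked it holds over 1 N m.
- lever (a joint): clamp lever over the blade's pivot (rad): 0 = free, lying along the rail's -x, over the blade; turns clockwise from above; stop at 1.4, lying nearly along the rail's +y, blade locked (bites from about 0.6, full from 1.2). Arm 10 mm wide, 42 to 50 mm above the bench. Needs 0.2 to 0.3 N m; stays where left.
- knob (a point): middle of the upright round black knob of the clamp lever, 16 mm across, at 60 mm radius from the blade's pivot; the knob runs from 50 to 72 mm above the bench, this point is at 60 mm.
- mould: heavy (9 kg) dark iron tile mould, open frame 180 (x) by 140 mm (y), 27 mm high, brass lattice inside, loose on the bench, up to 0.3 rad askew to the rail. Its working side, towards the bevel, is an adjustable flat cheek along x, held on two screws: the cheek's face stands anywhere from y = 0 to 30 mm, not measured. Origin: on the bench; the frame lies from y = -150 to -10 mm.
- tile: loose plain grey border tile, 160 mm (x) by 50 mm (y) by 16 mm thick, about 0.28 kg, flat on the bench beyond the end-stop side of the bevel. Origin: the centre of its underside.
- oil: bystander: amber oil bottle, 52 mm across, 130 mm high, standing behind the rail. Origin: centre of its underside.
- cup: bystander: metal cup, 72 mm across, 75 mm high, standing behind the rail. Origin: centre of its underside.
- brush: bystander: brush lying on the bench beyond the mould. Origin: its underside near the middle.
There are look-alikes about, which are no part of the job. Leave any blue or turquoise look-alike of the tile alone.

How it is judged:
On the way, in this order (a step that is already met when the one before it is completed fails the run):
1. the blade is pressed flush against the mould's cheek (contact force between blade and mould above 2 N and angle between the x axis of blade and the x axis of mould, either way round below 0.012 rad), for 0.1 s.
2. the clamp lever is swung home with the blade still at the mould's angle (value of joint lever above 1.2 rad and angle between the x axis of blade and the x axis of mould, either way round below 0.02 rad), for 0.2 s.
3. the locked bevel is slid back to the end stop (value of joint carriage above 0.145 m and value of joint lever above 1.15 rad), for 0.2 s.
At the end, for the whole second after the job is handed in: Bevel within 15 mm of the end stop, lever over 1.15 rad, blade within 0.035 rad of the mould's x; tile flat, still, its long edge flush on the blade's mould-side face (gap under 2.5 mm; within 0.025 rad of the blade, 0.04 of the mould), its middle 30 mm ahead to 115 mm behind the pivot (all of step 3 and angle between the x axis of blade and the x axis of mould, either way round below 0.035 rad and angle between the x axis of tile and the x axis of blade, either way round below 0.025 rad and angle between the x axis of tile and the x axis of mould, either way round below 0.04 rad and y of tile in the frame of blade between -0.0325 and -0.028 m and x of tile in the frame of blade between -0.115 and 0.03 m and angle between tile's own z axis and vertical below 0.05 rad and height (world z) of tile below 0.004 m and linear speed of tile below 0.01 m/s); the robot touches nothing.
It fails at once if the mould is pressed hard by the blade (contact force between blade and mould above 28 N).
It fails at once if the tile is rammed against the blade (contact force between tile and blade above 28 N).
It fails at once if the mould is shifted (distance of mould from where it was at the start of the episode above 0.006 m).
It fails at once if a bystander is disturbed (distance of any of oil, cup, brush from where it was at the start of the episode above 0.02 m).
It also fails if it takes over 72 s, if anything falls off the work surface, if the arm or the gripper's body presses on something with over 40 N, if the wrist force passes 120 N, or if a joint passes its speed limit or range.

### The arm

A 6-joint arm with a two-finger parallel gripper is mounted at the origin on the work surface. World frame = base frame: x ahead of the robot, y to its left, z up, the work surface at z = 0. Lengths are in m, angles in rad, forces in N, time in s.
With the tool pointing down it reaches from about 0.375 to 0.75 m from the base axis. Payload 9 kg.
Tool frame: the origin (TCP) lies midway between the tips of the shut fingers; the grasp point (between the pads) lies 19 mm behind it (bot.grip_point_offset is the distance from the TCP to the grasp point, in m); z points along the fingers, x is the direction in which the jaws open and shut, and the axes are right-handed (so a half turn about z gives the same grasp; the last joint's range is limited). The gripper opens to 85 mm and grips with 20 to 120 N. Pads are 22 mm wide; open, the fingers measure 114 mm over their backs; the gripper's body (76 mm by 85 mm) begins 54 mm behind the grasp point. The pads swing forward as they close: fully open they stand 13 mm farther back than shut.
Start: joints at [-0.218, 0.104, 0.097, 1.564, 0, 1.353], TCP at [0.6, 0, 0.194] pointing down, gripper open.
Joint ranges: [-2.99, 2.99], [-0.84, 1.86], [-1.1, 1.16], [-1.84, 2.11], [-1.51, 1.56], [-3.14, 3.14]. Speed limits (rad/s): [2.22, 2.22, 2.57, 3.14, 3.14, 3.14].

### API

Orientations are given as a 3x3 rotation matrix whose columns are the frame's x, y, z axes.
In Python, from cell import bot, capture, calibration, ticket gives the robot as it stands.
- The arm moves only by the tool move_arm, never from a script. Its argument "deltas" is a list of rows, each a list of 3 entries, a list of its own where there are three numbers: the shift along the tool's x, y, z in mm, then the turn, a rotation vector about the tool's x, y, z in degrees, then the finger opening in mm, from 0 to 85.4. A call has 1 to 12 rows; each row is the pose to reach, as a shift and turn from the pose measured when the call began, along the tool's axes at that moment; what a row does not reach only later rows make up. A row lasts 1/8 s, in which the tool goes at most 62.5 mm and 10.7 degrees, less where a joint would pass 70% of its speed; a pose out of reach is approached as far as the arm can. A call with a gripper value outside its range is refused whole. The fingers move at their own pace and stop on an object; "grip_force" is the grip in N (left out, the last holds). Time passes only in rows, so rows that repeat a pose let the fingers close. It gives the time, the measured TCP pose, the force and the opening at its end, in the units of the state.
- bot.read_state(): the state, without advancing time (a new reading comes with each control period).
- capture(name): name is "scene" or "side" or "wrist"; returns the picture (384x512x3 uint8, red, green, blue); there is no depth.
- calibration(name): a dict with "K" (3x3 intrinsics, pixels), "dist_coeffs" ([k1, k2, p1, p2, k3] as OpenCV has them; the pictures are not rectified), "rvec" (rotation vector, rad) and "tvec" (3), from world to camera coordinates, as OpenCV has them. Camera axes: x right, y down, z forward; pixel columns grow to the right and rows downward; lengths in m; the calibration is good to about 2 mm. A picture is of the moment at which its call begins: read the wrist's pose just before it. calibration takes no time and is no camera call; for the wrist camera it gives the pose at the moment of the call.
- ticket.hand_in(): hands the job in, once; it reports no verdict.
The state is a dict: "clock": time; "qpos": joint angles; "joint_velocities": joint speeds; "joint_torque": joint torques, N m; "eef_pos": TCP position; "ee_rot": TCP orientation; "contact_force": force on the tool from outside, world axes, zero at the start; "wrist_torque": the same for the moment, N m; "gripper_width": opening from 0.0 (shut) to 1.0 (fully open).
Only numpy, scipy, OpenCV 4.12 (cv2) and the standard library are available. Lean on these libraries where they do the work, as an engineer would, in place of code of your own. Each camera call takes 0.05 s, during which the arm holds its last target. There are 200 camera calls.

## Working session

There is one attempt and no reset: what is moved stays moved. The work goes in short steps, Python scripts to look and compute and a tool call to move; the robot and the scene stay as the last step left them, time stands still between calls to the robot, and variables do not carry over. Pictures are saved under pics/ and viewed, about 8 in all and at most 12, crops included, and the job is handed in when it is done.

Besides the shell and the picture viewer there is one more tool, called in YAML: its name, and indented under it one key for each argument. move_arm: Moves the arm, as the interface text tells. Its arguments: {"type":"object","properties":{"deltas":{"type":"array","items":{"type":"array"}},"grip_force":{"type":"number"}},"required":["deltas"]}

```bash
mkdir -p pics
cat > h.py <<'E'
import numpy as np, cv2
from cell import bot, capture, calibration, ticket
def ray(c,uv):
    K=np.array(c["K"]);d=np.array(c["dist_coeffs"])
    n=cv2.undistortPoints(np.array(uv,float).reshape(-1,1,2),K,d).reshape(-1,2)
    R,_=cv2.Rodrigues(np.array(c["rvec"],float));t=np.array(c["tvec"],float).ravel()
    return -R.T@t,(np.c_[n,np.ones(len(n))])@R
def onz(c,uv,z):
    o,D=ray(c,uv); return o+D*((np.asarray(z)-o[2])/D[:,2])[:,None]
def proj(c,P):
    return cv2.projectPoints(np.array(P,float).reshape(-1,3),np.array(c["rvec"],float),np.array(c["tvec"],float),np.array(c["K"]),np.array(c["dist_coeffs"]))[0].reshape(-1,2)
def save(n,im,s=1):
    cv2.imwrite("pics/"+n,cv2.resize(cv2.cvtColor(im,cv2.COLOR_RGB2BGR),None,fx=s,fy=s,interpolation=cv2.INTER_CUBIC))
E
python3 - <<'E'
from h import *
for n in("scene","side","wrist"):
    im=capture(n);cv2.imwrite(f"pics/{n}0_raw.png",cv2.cvtColor(im,cv2.COLOR_RGB2BGR));save(n+"0.png",im,1.5)
    c=calibration(n);print(n,ray(c,[[256,192]]))
s=bot.read_state();print(s)
E
```

```text
scene (array([ 1.15178117, -0.50500827,  0.97072534]), array([[-0.5307044 ,  0.42279186, -0.73457863]]))
side (array([0.40849132, 0.98832476, 1.15710318]), array([[ 0.07093941, -0.66024909, -0.74774956]]))
wrist (array([0.59910679, 0.07384739, 0.37335931]), array([[-0.0074821 , -0.31321795, -0.950062  ]]))
{'clock': 0.15, 'qpos': array([-2.17727517e-01,  1.04581936e-01,  9.66501439e-02,  1.56388325e+00,
       -1.80747645e-05,  1.35315545e+00]), 'joint_velocities': array([-0.00019452, -0.00292423,  0.00298017,  0.00058998,  0.00112373,
       -0.00216768]), 'joint_torque': array([ 3.56894714e-03, -5.57353413e+01,  5.04006886e+01,  1.24952567e-02,
       -2.60494489e-04,  1.42527287e-05]), 'eef_pos': array([5.99714878e-01, 4.98059278e-05, 1.93790598e-01]), 'ee_rot': array([[ 9.99999498e-01, -8.67344589e-05, -9.98568723e-04],
       [-8.65323839e-05, -9.99999976e-01,  2.02406049e-04],
       [-9.98586255e-04, -2.02319538e-04, -9.99999481e-01]]), 'contact_force': array([0.36657065, 0.45396717, 0.64110421]), 'wrist_torque': array([ 0.00932768, -0.00514933, -0.02932262]), 'gripper_width': 0.9961310229612284}
```

View pics/scene0.png

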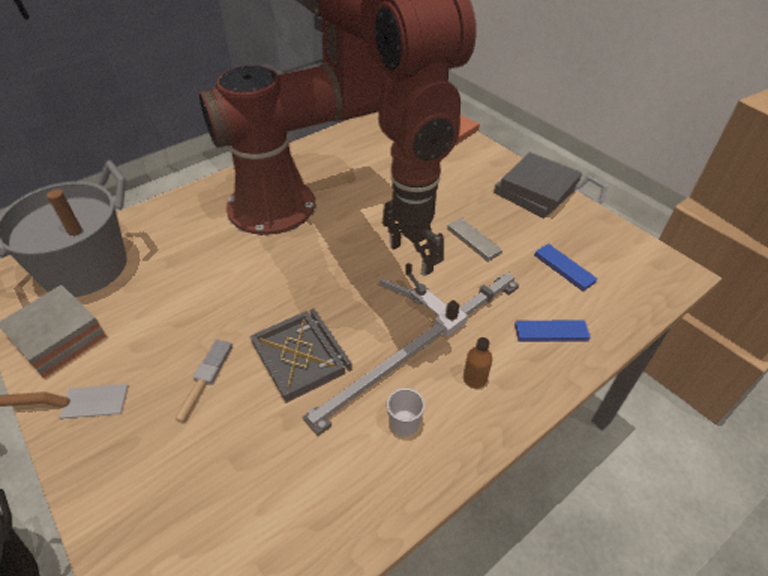

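View pics/side0.png

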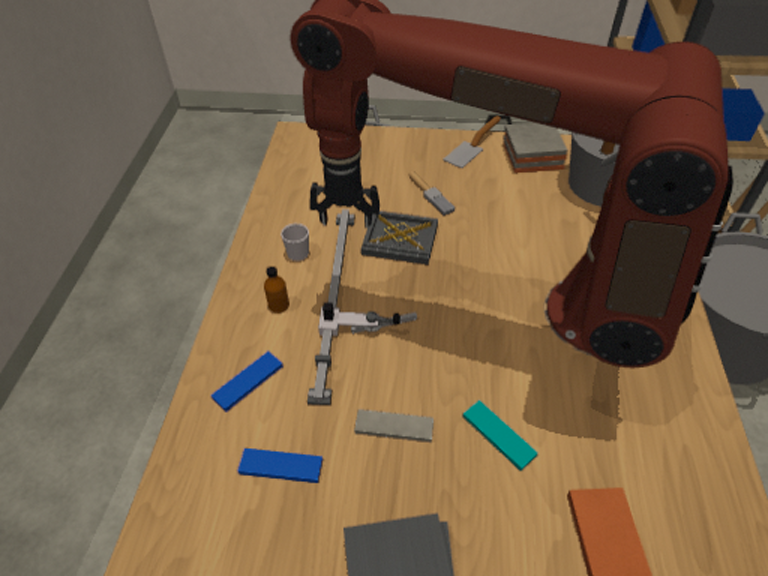

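Scene: grey tile at (475,240), bevel pivot about (425,292), mould (298,352). In the side view the tile is at (394,425), between two blue and one turquoise look-alikes. It is the only plain grey one of that size; I'll confirm it in the enlarged crop.

Run:
```python
from h import *
im=cv2.imread("pics/side0_raw.png")[:,:,::-1]
c=calibration("side")
def w(n,uv,z): print(n,np.round(onz(c,np.array(uv)/1.5,z),3).tolist())
w("rail ends top",[[345,213],[319,396]],.032)
w("post top",[[328,307]],.08)
w("knob top",[[397,317]],.072)
w("disc",[[372,317]],.05)
w("tile",[[356,411],[432,417],[432,437],[355,431]],.016)
w("mould",[[380,212],[438,218],[430,262],[363,253]],.027)
w("cup,bottle base",[[296,258],[278,308]],0)
a=im[130:300,165:310]; save("sidec.png",a,3.5)
im=cv2.imread("pics/scene0_raw.png")[:,:,::-1]
save("scenec.png",im[140:290,155:355],3.9)
```

```text
rail ends top [[0.649, -0.27, 0.032], [0.622, 0.311, 0.032]]
post top [[0.632, 0.106, 0.08]]
knob top [[0.474, 0.115, 0.072]]
disc [[0.532, 0.102, 0.05]]
tile [[0.542, 0.33, 0.016], [0.382, 0.329, 0.016], [0.38, 0.375, 0.016], [0.538, 0.376, 0.016]]
mould [[0.554, -0.288, 0.027], [0.394, -0.277, 0.027], [0.408, -0.108, 0.027], [0.582, -0.125, 0.027]]
cup,bottle base [[0.759, -0.118, 0.0], [0.77, 0.055, 0.0]]
```

View pics/sidec.png

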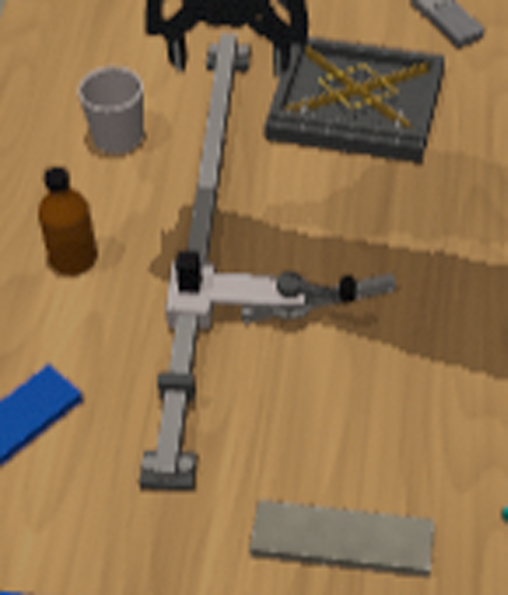

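View pics/scenec.png

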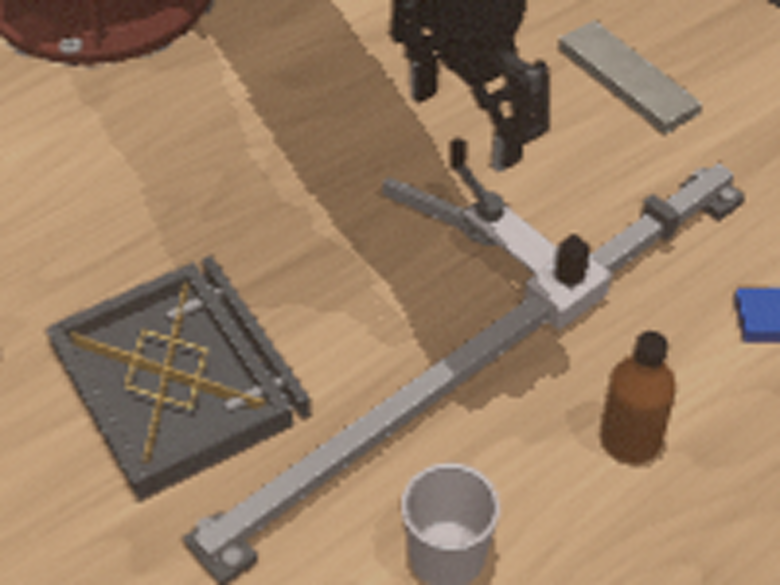

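Side crop: post (188,270), pivot (290,285), knob (347,288), grey tile (340,537), the only plain grey one; it is also the one at (630,75) in the scene crop. The cheek's face is clearly offset from the frame. I'll triangulate the knob, post and pivot across the two views.

Run:
```python
from h import *
cs,cc=calibration("side"),calibration("scene")
def tri(n,a,b):
    o1,d1=ray(cs,[np.array(a)/3.5+[165,130]]);o2,d2=ray(cc,[np.array(b)/3.9+[155,140]])
    d1=d1[0]/np.linalg.norm(d1);d2=d2[0]/np.linalg.norm(d2)
    t=np.linalg.lstsq(np.c_[d1,-d2],o2-o1,rcond=None)[0]
    p,q=o1+t[0]*d1,o2+t[1]*d2
    print(n,np.round((p+q)/2,4),round(float(np.linalg.norm(p-q)),4))
tri("knob top",(347,281),(458,143));tri("post top",(188,258),(573,240));tri("hub",(290,282),(490,206))
tri("tile1",(255,505),(594,24));tri("tile2",(432,521),(700,103))
def one(n,b,z): print(n,np.round(onz(cc,np.array(b)/3.9+[155,140],z),3).tolist())
one("cheek top outer",[[208,259],[309,404]],.027)
one("blade tip",[[388,184]],.022)
one("rail ends",[[208,545],[722,172]],.032);one("endstop",[[660,205]],.035)
one("tile",[[594,24],[558,42],[668,127],[700,103]],.016)
```

```text
knob top [0.4764 0.1069 0.0672] 0.0009
post top [0.6336 0.101  0.0782] 0.001
hub [0.5356 0.0942 0.0424] 0.0037
tile1 [0.4904 0.3319 0.0748] 0.1052
tile2 [0.4527 0.3655 0.0042] 0.1596
cheek top outer [[0.422, -0.133, 0.027], [0.601, -0.153, 0.027]]
blade tip [[0.444, 0.051, 0.022]]
rail ends [[0.66, -0.288, 0.032], [0.632, 0.3, 0.032]]
endstop [[0.627, 0.222, 0.035]]
tile [[0.391, 0.368, 0.016], [0.389, 0.319, 0.016], [0.548, 0.317, 0.016], [0.544, 0.367, 0.016]]
```

move_arm:
  deltas:
    - [[-60, -50, 30], [0, 0, -10], 60]
    - [[-123, -107, 50], [0, 0, -20], 45]
    - [[-123, -107, 50], [0, 0, -30], 45]
    - [[-123, -107, 50], [0, 0, -40], 45]
    - [[-123, -107, 50], [0, 0, -50], 45]
    - [[-123, -107, 50], [0, 0, -60], 45]
    - [[-123, -107, 50], [0, 0, -70], 45]
    - [[-123, -107, 50], [0, 0, -80], 45]
    - [[-123, -107, 50], [0, 0, -90], 45]
    - [[-123, -107, 50], [0, 0, -92], 45]
    - [[-123, -107, 50], [0, 0, -92], 45]
    - [[-123, -107, 50], [0, 0, -92], 45]
  grip_force: 30

```text
clock: 1.65
eef_pos: [0.4766, 0.1071, 0.1439]
ee_rot: [[-0.033, 0.999, -0.001], [0.999, 0.033, 0.0], [0.0, -0.001, -1.0]]
contact_force: [-0.0, 0.5, 0.3]
gripper_width: 0.53
```

Run:
```python
from h import *
s=bot.read_state();print(s['clock'],s['eef_pos'],s['ee_rot'][:,0],s['qpos'][5])
c=calibration("wrist");im=capture("wrist");save("w1.png",im,1.3)
t=s['eef_pos'];print(proj(c,[[t[0],t[1],.072],[.4764,.1069,.072],[.5345,.096,.05]])*1.3)
```

```text
1.65 [0.47662639 0.10708561 0.14390693] [-3.26378687e-02  9.99467212e-01  2.48139255e-04] -0.08026936858293218
[[334.00320005 238.41028072]
 [333.76600857 238.1144218 ]
 [319.12709545 295.24849246]]
```

View pics/w1.png

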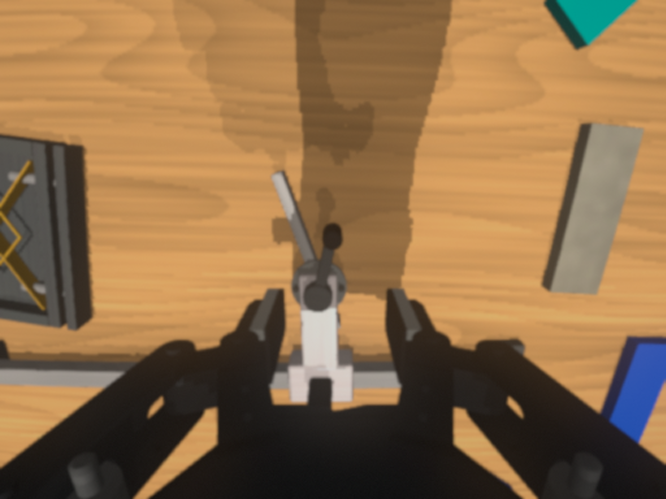

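The wrist view shows the knob top at (333,233), within 2–5 px of the prediction, and the lever is tilted about 0.2 rad. The knob is centred, so I'll descend and pinch it.

move_arm:
  deltas:
    - [[0, 0, 50], [0, 0, 0], 45]
    - [[0, 0, 89], [0, 0, 0], 45]
    - [[0, 0, 89], [0, 0, 0], 40]
    - [[0, 0, 89], [0, 0, 0], 10]
    - [[0, 0, 89], [0, 0, 0], 10]
    - [[0, 0, 89], [0, 0, 0], 10]
    - [[0, 0, 89], [0, 0, 0], 10]
    - [[0, 0, 89], [0, 0, 0], 10]
  grip_force: 30

```text
clock: 2.7
eef_pos: [0.4767, 0.1071, 0.0551]
ee_rot: [[-0.033, 0.999, -0.001], [0.999, 0.033, 0.0], [0.0, -0.001, -1.0]]
contact_force: [0.1, -0.3, -0.6]
gripper_width: 0.116
```

Run:
```python
from h import *
im=capture("wrist");save("w2.png",im,1.3)
```

```text
(no output)
```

View pics/w2.png

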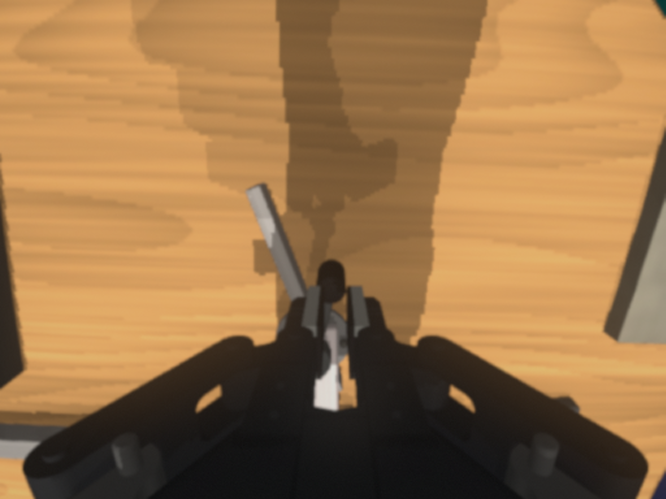

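Run:
```python
from h import *
c=calibration("wrist");print(onz(c,np.array([[331,268],[331,262]])/1.3,.072), bot.read_state()['eef_pos'])
print(ray(c,[[256,192]]));t=bot.read_state()['eef_pos']
print(proj(c,[t,t+[0,0,.019],[t[0]-.011,t[1],t[2]]])*1.3)
```

```text
[[0.46596693 0.10543496 0.072     ]
 [0.46277814 0.10534335 0.072     ]] [0.47658936 0.10711642 0.05500681]
(array([0.40282243, 0.10526323, 0.23462017]), array([[ 0.3123387 ,  0.00454744, -0.95037   ]]))
[[333.78642933 274.85826038]
 [333.69443111 289.26104595]
 [334.41199856 256.1549473 ]]
```

move_arm:
  deltas:
    - [[0, 0, 0], [0, 0, 0], 0]
    - [[0, 0, 0], [0, 0, 0], 0]
    - [[0, 0, 0], [0, 0, 0], 0]

```text
clock: 3.12
eef_pos: [0.4766, 0.1071, 0.055]
ee_rot: [[-0.033, 0.999, -0.001], [0.999, 0.033, 0.0], [0.0, -0.001, -1.0]]
contact_force: [-0.1, -0.4, 0.3]
gripper_width: -0.0
```

Run:
```python
from h import *
im=capture("wrist");a=cv2.imread("pics/w2.png")
b=cv2.cvtColor(im,cv2.COLOR_RGB2BGR)[170:270,200:310]
a=cv2.resize(a,(512,384))[170:270,200:310]
o=np.hstack([a,b]);o=cv2.resize(o,None,fx=3.6,fy=3.6,interpolation=cv2.INTER_CUBIC)
o=np.clip(o.astype(float)*2.0,0,255).astype(np.uint8);cv2.imwrite("pics/w3.png",o)
```

```text
(no output)
```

View pics/w3.png

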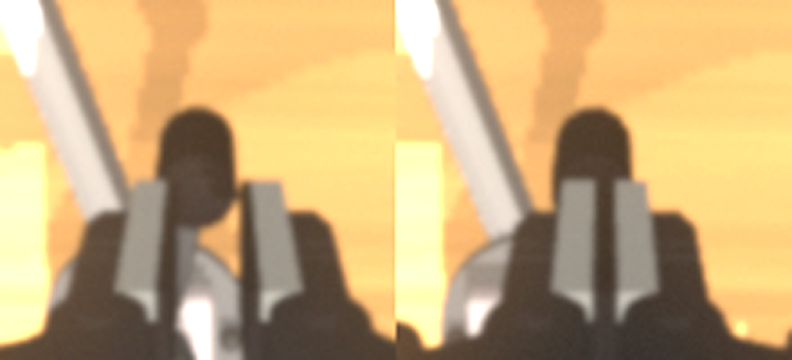

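Run:
```python
from h import *
t=bot.read_state()['eef_pos'];o=[]
for n in("side","scene"):
    c=calibration(n);im=capture(n);p=proj(c,[t,t+[0,0,.05],[.4764,.1069,.072],[.4764,.1069,.05]])
    u,v=p[0].astype(int);print(n,np.round((p-[u-40,v-50])*4.9))
    o.append(cv2.resize(im[v-50:v+40,u-40:u+40],None,fx=4.9,fy=4.9,interpolation=cv2.INTER_CUBIC))
o=np.hstack(o);save("k4.png",np.clip(o*1.8,0,255).astype(np.uint8))
```

```text
side [[201. 248.]
 [201. 202.]
 [201. 233.]
 [201. 252.]]
scene [[197. 245.]
 [200. 195.]
 [198. 229.]
 [197. 250.]]
```

View pics/k4.png

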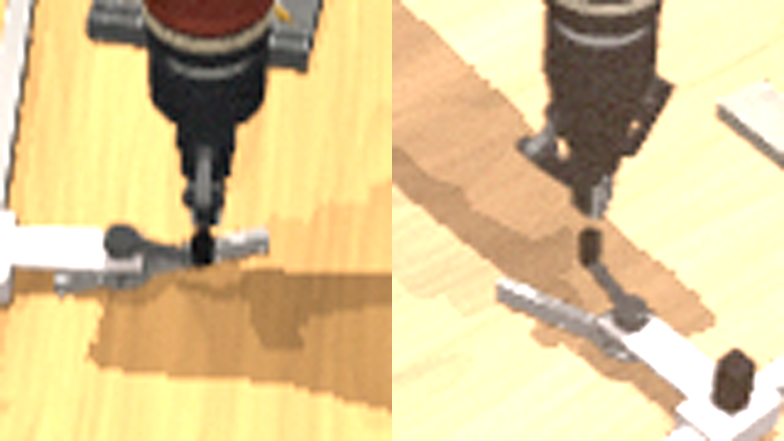

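The tips are at y≈215 (scene) and 222 (side), against the predicted TCP at 245 and 248. So the fingertips sit about 28 mm above the reported TCP and closed just above the knob. I'll reopen, go lower and pinch.

move_arm:
  deltas:
    - [[0, 0, 0], [0, 0, 0], 45]
    - [[0, 0, 0], [0, 0, 0], 45]
    - [[0, 0, 0], [0, 0, 0], 45]
    - [[0, 0, 14], [0, 0, 0], 45]
    - [[0, 0, 26], [0, 0, 0], 45]
    - [[0, 0, 26], [0, 0, 0], 10]
    - [[0, 0, 26], [0, 0, 0], 10]
    - [[0, 0, 26], [0, 0, 0], 10]
    - [[0, 0, 26], [0, 0, 0], 10]
    - [[0, 0, 26], [0, 0, 0], 10]
  grip_force: 30

```text
clock: 4.53
eef_pos: [0.4762, 0.1069, 0.0287]
ee_rot: [[-0.033, 0.999, -0.002], [0.999, 0.033, -0.0], [-0.0, -0.002, -1.0]]
contact_force: [-1.7, -2.9, -5.9]
gripper_width: 0.158
```

Run:
```python
from h import *
print(bot.grip_point_offset, bot.read_state()['gripper_width']*85.4,[a for a in dir(bot) if a[0]!='_'])
```

```text
0.0187 13.494760318933292 ['PlanningError', 'grip_point_offset', 'read_state']
```

move_arm:
  deltas:
    - [[-7, -1, 0], [0, 0, 0], 10]
    - [[-14, -1, 0], [0, 0, 0], 10]
    - [[-30, -1, 0], [0, 0, 0], 10]
    - [[-50, 0, 0], [0, 0, 0], 10]
    - [[-70, 0, 0], [0, 0, 0], 10]
    - [[-90, 0, 0], [0, 0, 0], 10]
    - [[-110, 0, 0], [0, 0, 0], 10]
    - [[-130, 0, 0], [0, 0, 0], 10]
    - [[-145, 1, 0], [0, 0, 0], 10]
    - [[-150, 1, 0], [0, 0, 0], 10]
    - [[-150, 1, 0], [0, 0, 0], 10]
  grip_force: 45

```text
clock: 5.9
eef_pos: [0.482, -0.0432, 0.0288]
ee_rot: [[-0.033, 0.999, -0.002], [0.999, 0.033, -0.001], [-0.001, -0.002, -1.0]]
contact_force: [-2.0, 1.3, -3.8]
gripper_width: 0.146
```

Run:
```python
from h import *
im=capture("wrist");save("w5.png",im,1.3)
```

```text
(no output)
```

View pics/w5.png

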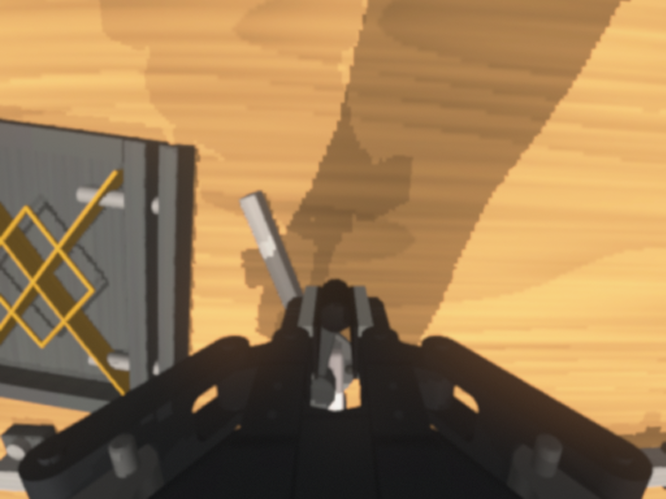

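Wrist view: the carriage followed the knob. Cheek face runs (195,147) to (189,355), blade tip is at (253,195), and the hub is at (322,388), so the lever is still slightly tilted.

Run:
```python
from h import *
c=calibration("wrist")
print("cheek",onz(c,np.array([[196,147],[189,350]])/1.3,.027),"blade",onz(c,np.array([[243,200],[289,302]])/1.3,.022),"hub",onz(c,np.array([[322,385]])/1.3,.05))
im=capture("wrist"); g=cv2.cvtColor(im,cv2.COLOR_RGB2GRAY).astype(int)
for v in(130,160,190,220,250): print(v,g[v,135:165])
```

```text
cheek [[ 0.41524098 -0.11533207  0.027     ]
 [ 0.53504507 -0.12972645  0.027     ]] blade [[ 0.4428002  -0.0935985   0.022     ]
 [ 0.50293968 -0.06898701  0.022     ]] hub [[ 0.53846911 -0.04774998  0.05      ]]
130 [ 91  75  64  59  60  59  60  60  60  60  61  60  62  70  89 111 137 166
 177 179 180 180 180 180 180 180 179 181 180 180]
160 [ 77  63  58  58  58  58  57  58  58  59  60  60  71  91 111 128 149 173
 182 183 183 183 183 183 183 183 183 183 182 181]
190 [ 66  58  57  58  57  57  59  59  60  59  62  75 104 140 171 183 187 187
 188 188 188 188 188 188 189 189 189 189 189 189]
220 [ 62  56  57  57  58  58  59  59  60  62  78 105 126 140 159 183 192 193
 194 194 194 194 195 195 195 195 195 195 195 195]
250 [ 58  54  55  55  55  56  56  57  58  71  94 121 154 186 201 205 205 205
 205 205 205 205 206 206 206 206 206 206 206 206]
```

move_arm:
  deltas:
    - [[-12, 0, 0], [0, 0, 0], 10]
    - [[-24, 0, 0], [0, 0, 0], 10]
    - [[-32, 0, 0], [0, 0, 0], 10]
    - [[-38, 0, 0], [0, 0, 0], 10]
    - [[-44, 0, 0], [0, 0, 0], 10]
    - [[-50, 0, 0], [0, 0, 0], 10]
    - [[-56, 0, 0], [0, 0, 0], 10]
    - [[-62, 0, 0], [0, 0, 0], 10]
    - [[-67, 0, 0], [0, 0, 0], 10]
    - [[-70, 0, 0], [0, 0, 0], 10]
    - [[-72, 0, 0], [0, 0, 0], 10]

```text
clock: 7.38
eef_pos: [0.4849, -0.1143, 0.0288]
ee_rot: [[-0.034, 0.999, -0.001], [0.999, 0.034, 0.0], [0.001, -0.001, -1.0]]
contact_force: [1.9, 6.2, -6.2]
gripper_width: 0.145
```

```bash
cat > m.py <<'E'
from h import *
s=bot.read_state();print(s['clock'],s['eef_pos'],s['contact_force'])
c=calibration("wrist");im=capture("wrist");g=cv2.cvtColor(im,cv2.COLOR_RGB2GRAY)
import sys
save(sys.argv[1],im,1.3)
E
python3 m.py w6.png
```

```text
7.375 [ 0.48489114 -0.11426718  0.02875452] [ 1.90306956  6.2153555  -6.21256405]
```

View pics/w6.png

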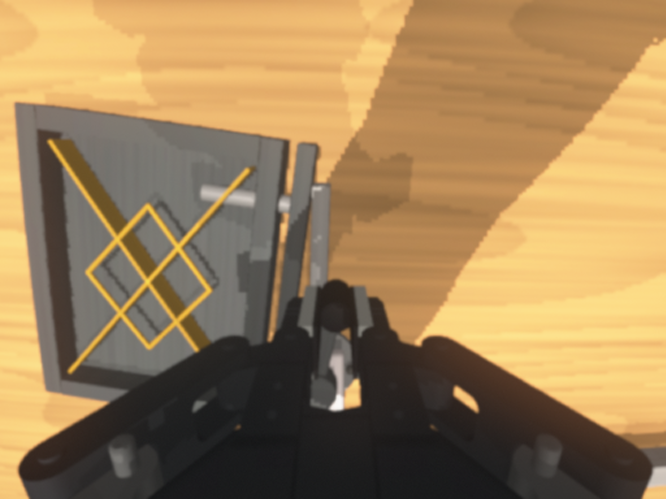

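The blade tip (320,190) is on the cheek and the blade has turned to within about 0.1 rad of it. I'll press on in small steps.

move_arm:
  deltas:
    - [[-2, 0, 0], [0, 0, 0], 10]
    - [[-4, 0, 0], [0, 0, 0], 10]
    - [[-6, 0, 0], [0, 0, 0], 10]
    - [[-6, 0, 0], [0, 0, 0], 10]

```text
clock: 7.92
eef_pos: [0.4852, -0.12, 0.0287]
ee_rot: [[-0.034, 0.999, -0.001], [0.999, 0.034, 0.001], [0.001, -0.001, -1.0]]
contact_force: [-0.1, 3.6, -3.7]
gripper_width: 0.15
```

move_arm:
  deltas:
    - [[-2, 0, 0], [0, 0, 0], 10]
    - [[-3, 0, 0], [0, 0, 0], 10]
    - [[-3, 0, 0], [0, 0, 0], 10]

```text
clock: 8.3
eef_pos: [0.4853, -0.1225, 0.0287]
ee_rot: [[-0.035, 0.999, -0.001], [0.999, 0.035, 0.002], [0.002, -0.001, -1.0]]
contact_force: [-1.6, 5.1, -3.7]
gripper_width: 0.15
```

move_arm:
  deltas:
    - [[-1, 0, 0], [0, 0, 0], 10]
    - [[-2, 0, 0], [0, 0, 0], 10]
    - [[-2, 0, 0], [0, 0, 0], 10]

```text
clock: 8.68
eef_pos: [0.4854, -0.1239, 0.0287]
ee_rot: [[-0.035, 0.999, -0.001], [0.999, 0.035, 0.002], [0.003, -0.001, -1.0]]
contact_force: [-1.3, 5.3, -3.4]
gripper_width: 0.149
```

move_arm:
  deltas:
    - [[-1, 0, 0], [0, 0, 0], 10]
    - [[-2, 0, 0], [0, 0, 0], 10]
    - [[-2, 0, 0], [0, 0, 0], 10]

```text
clock: 9.05
eef_pos: [0.4855, -0.1254, 0.0287]
ee_rot: [[-0.036, 0.999, -0.001], [0.999, 0.036, 0.003], [0.003, -0.001, -1.0]]
contact_force: [-1.1, 5.1, -3.0]
gripper_width: 0.148
```

move_arm:
  deltas:
    - [[-1, 0, 0], [0, 0, 0], 10]
    - [[-2, 0, 0], [0, 0, 0], 10]
    - [[-3, 0, 0], [0, 0, 0], 10]

```text
clock: 9.43
eef_pos: [0.4854, -0.1272, 0.0287]
ee_rot: [[-0.037, 0.999, -0.001], [0.999, 0.037, 0.005], [0.005, -0.001, -1.0]]
contact_force: [-2.3, 9.0, -1.1]
gripper_width: 0.145
```

move_arm:
  deltas:
    - [[-1, 0, 0], [0, 0, 0], 10]
    - [[-2, 0, 0], [0, 0, 0], 10]
    - [[-2, 0, 0], [0, 0, 0], 10]

```text
clock: 9.8
eef_pos: [0.4853, -0.1279, 0.0287]
ee_rot: [[-0.038, 0.999, -0.001], [0.999, 0.038, 0.007], [0.007, -0.001, -1.0]]
contact_force: [-2.3, 8.3, -0.5]
gripper_width: 0.15
```

```bash
python3 m.py w7.png
python3 - <<'E'
import cv2
g=cv2.imread("pics/w7.png");g=cv2.cvtColor(cv2.resize(g,(512,384)),cv2.COLOR_BGR2GRAY)
for v in range(130,216,12): print(v,g[v,215:262])
E
```

```text
9.8 [ 0.48529961 -0.12790164  0.0286699 ] [-2.33002005  8.29047776 -0.54095073]
130 [ 93 105 109 108 110 114 117 118 119 119 119 120 121 121 122 122 121 120
 119 116 103  84  83 114 154 173 186 191 192 191 183 164 136 120 118 118
 118 118 119 118 110  96  88  84  81  81  93]
142 [113 111 109 113 116 117 117 116 117 118 119 120 120 120 120 119 119 117
 106  86  74  97 142 180 193 194 194 191 184 166 136 119 114 106  90  81
  77  78  78  78  78  77  76  77  83  93 102]
154 [166 135 119 115 116 115 115 116 117 118 117 118 118 118 118 116 111 105
 120 149 156 140 128 122 119 118 114 105  90  78  75  75  75  75  76  76
  77  76  76  76  75  76  85 103 119 124 126]
166 [109 113 115 115 115 115 116 116 116 115 110 101  95  88  79  72  65  67
  88 110 122 123 123 123 121 114  98  81  74  74  74  74  75  75  76  75
  75  75  74  75  86 102 115 122 124 125 127]
178 [114 115 112 108 105  98  85  75  75  74  75  74  74  72  66  62  77 100
 113 118 119 119 119 115 103  86  75  72  73  73  73  74  74  75  74  73
  73  73  80  97 115 121 122 124 126 127 129]
190 [ 78  76  74  72  73  72  73  74  74  74  73  72  67  64  75 102 128 137
 133 125 120 116 106  87  75  73  74  74  74  74  74  74  73  72  72  73
  80  96 113 120 122 123 125 127 128 127 126]
202 [ 84  83  83  83  84  84  85  86  85  83  78  71  71  96 126 132 127 122
 121 119 110  94  79  72  71  72  72  72  73  73  73  71  71  72  77  92
 110 119 121 122 123 125 125 126 125 124 122]
214 [ 82  83  82  82  83  83  84  84  82  74  68  85 114 136 142 138 129 123
 117 105  89  83  82  82  83  83  84  85  84  83  79  75  75  90 108 116
 118 117 111 105 101  97  96 101 108 110 117]
```

move_arm:
  deltas:
    - [[-1, 0, 0], [0, 0, 0], 10]
    - [[-2, 0, 0], [0, 0, 0], 10]
    - [[-3, 0, 0], [0, 0, 0], 10]
    - [[-3, 0, 0], [0, 0, 0], 10]

```text
clock: 10.35
eef_pos: [0.4851, -0.1292, 0.0286]
ee_rot: [[-0.039, 0.999, -0.002], [0.999, 0.039, 0.01], [0.01, -0.002, -1.0]]
contact_force: [-2.4, 10.5, 0.6]
gripper_width: 0.15
```

move_arm:
  deltas:
    - [[-1, 0, 0], [0, 0, 0], 10]
    - [[-3, 0, 0], [0, 0, 0], 10]
    - [[-3, 0, 0], [0, 0, 0], 10]
    - [[-3, 0, 0], [0, 0, 0], 10]

```text
clock: 10.85
eef_pos: [0.4849, -0.1304, 0.0286]
ee_rot: [[-0.041, 0.999, -0.003], [0.999, 0.041, 0.013], [0.013, -0.002, -1.0]]
contact_force: [-2.5, 11.3, 0.5]
gripper_width: 0.148
```

move_arm:
  deltas:
    - [[-1, 0, 0], [0, 0, -0.2], 10]
    - [[-2, 0, 0], [0, -0.3, -0.3], 10]
    - [[-3, 0, 0], [0, -0.5, -0.3], 10]
    - [[-3, 0, 0], [0, -0.5, -0.3], 10]

```text
clock: 11.35
eef_pos: [0.4832, -0.1335, 0.0285]
ee_rot: [[-0.046, 0.999, -0.006], [0.999, 0.046, 0.003], [0.003, -0.006, -1.0]]
contact_force: [-11.1, 1.3, 2.1]
gripper_width: 0.147
```

```bash
python3 m.py w8.png
python3 - <<'E'
import cv2
im=cv2.imread("pics/w8.png")[110:390,240:430];b=cv2.resize(im,None,fx=2.1,fy=2.1,interpolation=cv2.INTER_CUBIC)
cv2.imwrite("pics/w8c.png",cv2.convertScaleAbs(b,alpha=1.4))
E
```

```text
11.35 [ 0.48321565 -0.13349866  0.02853551] [-11.09242012   1.32740756   2.05057576]
```

View pics/w8c.png

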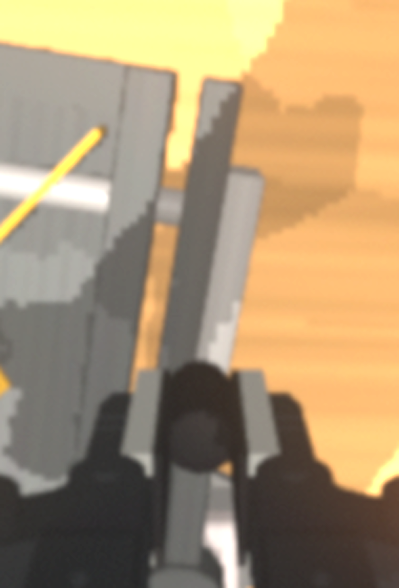

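The crop shows the blade (225,260) lying parallel against the cheek bar (200,250), with no bench visible between them. The force has shifted to x, so I'll relax x and press once more in y.

move_arm:
  deltas:
    - [[0, -1, 0], [0, 0, 0], 10]
    - [[-1, -1.5, 0], [0, 0, 0], 10]
    - [[-2, -1.5, 0], [0, 0, 0], 10]
    - [[-2, -1.5, 0], [0, 0, 0], 10]

```text
clock: 11.9
eef_pos: [0.4828, -0.1359, 0.0287]
ee_rot: [[-0.046, 0.999, -0.004], [0.999, 0.046, 0.003], [0.003, -0.004, -1.0]]
contact_force: [5.5, 1.9, -7.9]
gripper_width: 0.15
```

move_arm:
  deltas:
    - [[-1, 0, 0], [0, 0, 0], 10]
    - [[-2, 0, 0], [0, 0, 0], 10]
    - [[-2, 0, 0], [0, 0, 0], 10]

```text
clock: 12.28
eef_pos: [0.4829, -0.1376, 0.0286]
ee_rot: [[-0.046, 0.999, -0.004], [0.999, 0.046, 0.003], [0.004, -0.004, -1.0]]
contact_force: [1.3, 4.2, -4.5]
gripper_width: 0.147
```

move_arm:
  deltas:
    - [[-1, 0, 0], [0, 0, 0], 10]
    - [[-2, 0, 0], [0, 0, 0], 10]
    - [[-2, 0, 0], [0, 0, 0], 10]

```text
clock: 12.65
eef_pos: [0.4829, -0.1392, 0.0286]
ee_rot: [[-0.046, 0.999, -0.004], [0.999, 0.046, 0.004], [0.004, -0.004, -1.0]]
contact_force: [0.5, 6.4, -4.0]
gripper_width: 0.15
```

move_arm:
  deltas:
    - [[-1, 0, 0], [0, 0, 0], 10]
    - [[-2, 0, 0], [0, 0, 0], 10]
    - [[-2, 0, 0], [0, 0, 0], 10]

```text
clock: 13.02
eef_pos: [0.4829, -0.1396, 0.0285]
ee_rot: [[-0.047, 0.999, -0.004], [0.999, 0.047, 0.007], [0.007, -0.004, -1.0]]
contact_force: [0.1, 11.5, -1.3]
gripper_width: 0.143
```

move_arm:
  deltas:
    - [[-1, 0, 0], [0, 0, 0], 10]
    - [[-2, 0, 0], [0, 0, 0], 10]
    - [[-2, 0, 0], [0, 0, 0], 10]

```text
clock: 13.4
eef_pos: [0.4829, -0.1395, 0.0285]
ee_rot: [[-0.049, 0.999, -0.004], [0.999, 0.049, 0.011], [0.011, -0.003, -1.0]]
contact_force: [0.9, 13.4, -1.1]
gripper_width: 0.15
```

move_arm:
  deltas:
    - [[-1.5, 0, 0], [0, -0.2, 0], 10]
    - [[-3, 0, 0], [0, -0.4, 0], 10]
    - [[-3, 0, 0], [0, -0.4, 0], 10]
    - [[-3, 0, 0], [0, -0.4, 0], 10]

```text
clock: 13.9
eef_pos: [0.4829, -0.1398, 0.0285]
ee_rot: [[-0.051, 0.999, -0.004], [0.999, 0.051, 0.009], [0.009, -0.003, -1.0]]
contact_force: [0.6, 16.6, 1.3]
gripper_width: 0.146
```

```bash
cat > ang.py <<'E'
import sys
from h import *
c=calibration("wrist");im=capture("wrist");g=cv2.cvtColor(im,cv2.COLOR_RGB2GRAY)
print(bot.read_state()['contact_force'])
L,Rr=[],[]
for v in range(160,206,4):
    print(v,g[v,222:275:1])
E
python3 ang.py
```

```text
[ 1.09449891 16.72476023  0.64018514]
160 [160 163 164 167 170 171 173 175 175 171 159 131 111 101  88  78  76  76
  75  77  77  77  76  76  77  76  76  77  89 110 124 126 128 128 127 126
 124 116  94  78  74  74  75  74  75  76  77  77  76  76  76  76  79]
164 [113 113 114 113 114 115 113 109  96  85  79  75  75  75  75  75  76  76
  76  76  76  76  76  76  76  75  75  79  90 104 111 112 113 114 114 115
 111  98  80  73  75  75  75  75  75  77  76  77  76  75  75  78  92]
168 [113 111 107 105  98  88  80  78  75  73  71  72  75  75  75  75  75  75
  76  75  76  76  76  75  75  75  78  93 111 118 118 118 116 116 112 101
  83  70  69  73  74  74  74  74  76  76  76  76  75  76  77  88 107]
172 [111 103  87  76  74  74  75  73  72  70  72  74  74  75  75  74  74  75
  75  74  75  76  75  75  75  76  88 108 120 123 124 124 123 122 111  88
  68  68  72  74  74  74  74  75  76  75  75  75  74  76  83 101 117]
176 [ 86  76  73  72  74  73  73  72  70  71  73  75  74  74  74  74  74  74
  74  74  74  76  75  74  74  83 102 118 124 125 125 125 125 117  96  74
  67  71  74  74  74  74  74  76
[... 877 characters left out ...]
 74  74  74  80  97 115 122 124 126 129]
196 [ 85  86  85  85  83  76  71  72  73  73  73  73  72  73  73  73  73  74
  73  74  73  77  99 123 131 130 130 129 129 126 113  85  66  66  71  72
  73  73  74  75  74  75  74  73  73  79 104 135 148 150 149 149 151]
200 [ 85  84  81  78  74  71  72  73  74  73  72  72  72  72  73  73  74  73
  74  73  74  88 111 127 130 129 128 129 127 118  94  70  66  70  72  72
  73  74  74  75  74  73  73  73  78 101 133 149 153 155 158 160 162]
204 [ 86  82  77  72  73  78  82  84  83  81  78  74  72  72  72  73  73  74
  73  72  80 103 125 129 126 124 124 124 119 100  76  65  69  71  72  72
  73  74  74  74  73  73  73  75  91 120 143 152 154 156 158 160 162]
```

Now at a hard stop: y no longer moves and the force is 16.6 N, so roughly 11 N on the cheek. Next I swing the lever clockwise about the pivot.

move_arm:
  deltas:
    - [[5.2, 0.2, 0], [0, 0, 5], 10]
    - [[10.4, 0.9, 0], [0, 0, 10], 10]
    - [[15.5, 2, 0], [0, 0, 15], 10]
    - [[20.5, 3.6, 0], [0, 0, 20], 10]
    - [[25.4, 5.6, 0], [0, 0, 25], 10]
    - [[30, 8, 0], [0, 0, 30], 10]
    - [[30, 8, 0], [0, 0, 30], 10]

```text
clock: 14.82
eef_pos: [0.4891, -0.1087, 0.0286]
ee_rot: [[0.456, 0.89, -0.004], [0.89, -0.456, 0.01], [0.007, -0.008, -1.0]]
contact_force: [-0.8, 6.2, -2.5]
gripper_width: 0.148
```

move_arm:
  deltas:
    - [[5.2, 0.2, 0], [0, 0, 5], 10]
    - [[10.4, 0.9, 0], [0, 0, 10], 10]
    - [[15.5, 2, 0], [0, 0, 15], 10]
    - [[20.5, 3.6, 0], [0, 0, 20], 10]
    - [[25.4, 5.6, 0], [0, 0, 25], 10]
    - [[30, 8, 0], [0, 0, 30], 10]
    - [[30, 8, 0], [0, 0, 30], 10]

```text
clock: 15.7
eef_pos: [0.5098, -0.0838, 0.0287]
ee_rot: [[0.839, 0.544, -0.005], [0.544, -0.839, 0.013], [0.003, -0.013, -1.0]]
contact_force: [0.1, 11.2, -1.8]
gripper_width: 0.15
```

move_arm:
  deltas:
    - [[5.3, 0, 0], [0, 0, 5], 10]
    - [[10.6, 0.6, 0], [0, 0, 10], 10]
    - [[15.7, 2, 0], [0, 0, 15], 10]
    - [[20.7, 4, 0], [0, 0, 20], 10]
    - [[23, 5.5, 0], [0, 0, 22], 10]
    - [[23, 5.5, 0], [0, 0, 22], 10]

```text
clock: 16.45
eef_pos: [0.5318, -0.0735, 0.0286]
ee_rot: [[0.982, 0.191, -0.005], [0.191, -0.981, 0.017], [-0.002, -0.018, -1.0]]
contact_force: [-0.8, 14.4, -0.6]
gripper_width: 0.151
```

move_arm:
  deltas:
    - [[2, -1, 0], [0, 0, 0], 10]
    - [[4, -1.5, 0], [0, 0, 0], 10]
    - [[4, -1.5, 0], [0, 0, 0], 10]

```text
clock: 16.82
eef_pos: [0.5345, -0.0724, 0.0285]
ee_rot: [[0.982, 0.19, -0.007], [0.19, -0.982, 0.015], [-0.004, -0.016, -1.0]]
contact_force: [-6.0, -2.6, -1.7]
gripper_width: 0.15
```

move_arm:
  deltas:
    - [[2, 0, 0], [0, 0, 0], 10]
    - [[4, 0, 0], [0, 0, 0], 10]
    - [[4, 0, 0], [0, 0, 0], 10]

```text
clock: 17.2
eef_pos: [0.5348, -0.0724, 0.0283]
ee_rot: [[0.982, 0.189, -0.015], [0.189, -0.982, 0.013], [-0.012, -0.016, -1.0]]
contact_force: [-21.1, -1.7, 8.6]
gripper_width: 0.147
```

Run:
```python
from h import *
s=bot.read_state();print(s['contact_force'],s['eef_pos'],s['qpos'][5])
o=[]
im=capture("scene");c=calibration("scene");u,v=proj(c,[[.53,-.1,.04]])[0].astype(int)
save("k9.png",np.clip(im[v-45:v+45,u-60:u+50]*1.6,0,255).astype(np.uint8),6)
print(u,v)
```

```text
[-21.05232713  -1.69287896   8.59218695] [ 0.53478459 -0.07237324  0.0283254 ] 0.9988426840695441
234 218
```

View pics/k9.png

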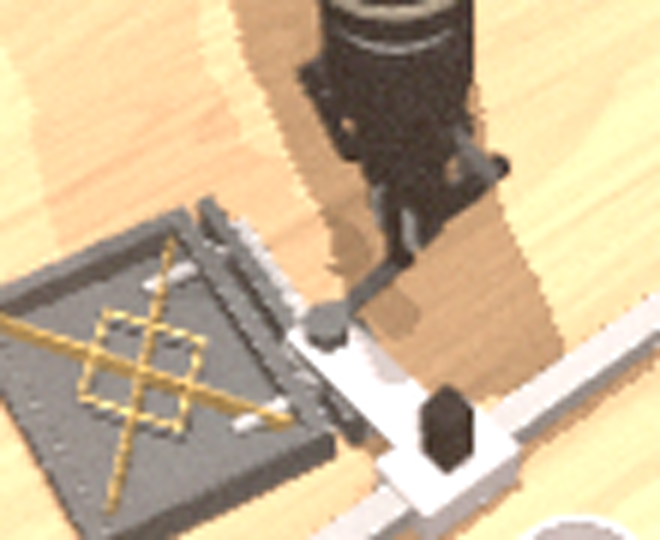

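The lever lies along +y over its hub (405,250 to 325,325) and the force jumped at its stop, so the blade is locked. That was the 12th and last picture; from here I work by numbers. Next, slide to the end stop.

move_arm:
  deltas:
    - [[-1, -3, 0], [0, 0, 0], 8]
    - [[0, -12, 0], [0, 0, 0], 8]
    - [[3, -30, 0], [0, 0, 0], 8]
    - [[8, -60, 0], [0, 0, 0], 8]
    - [[12.5, -90, 0], [0, 0, 0], 8]
    - [[17, -120, 0], [0, 0, 0], 8]
    - [[21, -150, 0], [0, 0, 0], 8]
    - [[26, -180, 0], [0, 0, 0], 8]
    - [[30, -210, 0], [0, 0, 0], 8]
    - [[34, -235, 0], [0, 0, 0], 8]
    - [[36.5, -250, 0], [0, 0, 0], 8]
    - [[37.5, -260, 0], [0, 0, 0], 8]
  grip_force: 60

```text
clock: 18.75
eef_pos: [0.522, 0.1891, 0.0291]
ee_rot: [[0.982, 0.189, -0.017], [0.189, -0.982, 0.01], [-0.015, -0.013, -1.0]]
contact_force: [8.4, -5.3, -26.9]
gripper_width: 0.141
```

move_arm:
  deltas:
    - [[3, -5, 1], [0, 0, 0], 8]
    - [[5, -12, 1], [0, 0, 0], 8]
    - [[6, -20, 1], [0, 0, 0], 8]
    - [[7.5, -28, 1], [0, 0, 0], 8]
    - [[7.5, -28, 1], [0, 0, 0], 8]

```text
clock: 19.38
eef_pos: [0.5216, 0.218, 0.0283]
ee_rot: [[0.982, 0.189, -0.021], [0.189, -0.982, 0.01], [-0.019, -0.013, -1.0]]
contact_force: [-13.8, -1.3, 3.3]
gripper_width: 0.139
```

move_arm:
  deltas:
    - [[0, -4, 0], [0, 0, 0], 8]
    - [[1, -8, 0], [0, 0, 0], 8]
    - [[1.5, -12, 0], [0, 0, 0], 8]
    - [[1.5, -12, 0], [0, 0, 0], 8]

```text
clock: 19.88
eef_pos: [0.5208, 0.2283, 0.0285]
ee_rot: [[0.982, 0.188, -0.022], [0.188, -0.982, 0.006], [-0.02, -0.01, -1.0]]
contact_force: [-2.6, -7.3, -4.4]
gripper_width: 0.138
```

move_arm:
  deltas:
    - [[0, -3, 0], [0, 0, 0], 8]
    - [[1, -6, 0], [0, 0, 0], 8]
    - [[1, -6, 0], [0, 0, 0], 8]

```text
clock: 20.25
eef_pos: [0.5208, 0.2286, 0.0282]
ee_rot: [[0.982, 0.185, -0.023], [0.185, -0.983, -0.005], [-0.023, 0.001, -1.0]]
contact_force: [-2.8, -26.5, -2.0]
gripper_width: 0.139
```

At the end stop: y is fixed at 0.2286 and fy is -26 N. The knob's offset from the pivot is the same as when it was locked. Now release and lift.

move_arm:
  deltas:
    - [[0, 3, 0], [0, 0, 0], 8]
    - [[0, 3, 0], [0, 0, 0], 20]
    - [[0, 3, 0], [0, 0, 0], 35]
    - [[0, 3, 0], [0, 0, 0], 35]
    - [[0, 3, 0], [0, 0, 0], 35]
    - [[0, 3, -30], [0, 0, 0], 35]
    - [[0, 3, -80], [0, 0, 0], 50]
    - [[0, 3, -130], [0, 0, 0], 70]
    - [[0, 3, -130], [0, 0, 0], 70]

```text
clock: 21.38
eef_pos: [0.527, 0.2269, 0.163]
ee_rot: [[0.983, 0.185, -0.015], [0.185, -0.983, -0.004], [-0.016, 0.001, -1.0]]
contact_force: [-0.2, 0.6, -0.4]
gripper_width: 0.816
```

```bash
cat > t.py <<'E'
from h import *
# grey tile by colour masks on wrist/side: low saturation blob
def blobs(n,z,sat=45,vmin=70,amin=150,view=None):
    im=capture(n);c=calibration(n);h=cv2.cvtColor(im,cv2.COLOR_RGB2HSV)
    m=((h[...,1]<sat)&(h[...,2]>vmin)).astype(np.uint8)
    m=cv2.morphologyEx(m,cv2.MORPH_OPEN,np.ones((3,3)))
    for k in cv2.findContours(m,cv2.RETR_EXTERNAL,cv2.CHAIN_APPROX_NONE)[0]:
        if cv2.contourArea(k)<amin: continue
        W=onz(c,k.reshape(-1,2),z)[:,:2]
        r=cv2.minAreaRect((W*1000).astype(np.float32))
        if 0.0<r[0][0]<900: print(n,cv2.boundingRect(k),np.round(r[0],1),np.round(r[1],1),round(r[2],2),h[k[0][0][1],k[0][0][0]])
    return im
if __name__=="__main__":
    s=bot.read_state();print(s['clock'],s['eef_pos'])
    for n in("side","scene","wrist"): cv2.imwrite(f"pics/{n}_t.png",blobs(n,.016)[:,:,::-1])
E
python3 t.py
```

```text
21.375 [0.5270101  0.22688068 0.16299824]
side (230, 343, 72, 41) [433.7 593.2] [186.3 104.6] 7.96 [18 15 84]
side (237, 274, 52, 19) [460.6 353.5] [ 49.3 156.7] 88.27 [ 21  39 136]
side (206, 241, 14, 28) [631.9 265.2] [ 42.1 105.7] 9.1 [15 13 76]
side (210, 221, 36, 18) [599.8 156.8] [121.1  70.9] 13.0 [ 11  22 165]
side (188, 150, 18, 23) [ 770.6 -164.1] [ 69.  129.7] 10.32 [ 11  42 150]
side (0, 0, 413, 384) [ 895.8 -466.3] [2570.3 2292.3] 4.93 [ 18  37 103]
scene (0, 271, 49, 113) [ 442.6 -777.1] [ 59.7 407.3] 89.99 [ 21  29 148]
scene (258, 259, 25, 31) [ 748.4 -127.9] [ 72.6 101.1] 51.71 [ 11  36 189]
scene (41, 257, 44, 22) [ 342.1 -609.7] [118.1  68.8] 57.49 [ 10  39 158]
scene (130, 227, 24, 29) [ 399.6 -376.2] [ 43.6 108.2] 38.64 [  0  13 134]
scene (168, 211, 62, 52) [ 490.7 -213.6] [156.7 180.4] 83.3 [11 28 99]
scene (0, 189, 62, 51) [  60. -624.] [166.1 168.2] 14.23 [17 24 73]
scene (203, 172, 122, 116) [632.8 -23.6] [213.8 527.6] 23.75 [11 30 93]
scene (299, 146, 34, 26) [464.5 344. ] [ 50.6 161.1] 88.34 [ 17  35 147]
scene (333, 0, 179, 158) [ 112.1 1586.7] [ 981.8 2100.8] 25.26 [ 16  37 116]
wrist (307, 266, 24, 56) [642.4  58.5] [23.7 95. ] 2.26 [16 35 96]
wrist (178, 190, 185, 79) [551.2 143.9] [235.9 110.6] 10.33 [13 43 94]
wrist (339, 115, 40, 77) [637.1 263.9] [30.3 92.7] 0.96 [ 14  35 108]
wrist (336, 113, 16, 27) [611.4 293.3] [16.3 31.4] 1.38 [14 41 93]
```

```bash
cat > d.py <<'E'
import sys
from h import *
from scipy.spatial.transform import Rotation as R
x,y,z,yaw=map(float,sys.argv[1:5])
s=bot.read_state();A=np.array(s['ee_rot']);c,w=np.cos(np.radians(yaw)),np.sin(np.radians(yaw))
T=np.array([[c,w,0],[w,-c,0],[0,0,-1]])
print("shift mm",np.round(A.T@(np.array([x,y,z])-s['eef_pos'])*1000,1),"rot deg",np.round(np.degrees(R.from_matrix(A.T@T).as_rotvec()),1),s['qpos'][5],s['contact_force'])
E
python3 d.py .462 .348 .1 88.3
```

```text
shift mm [ -37.1 -131.1   58.1] rot deg [ -0.9   1.2 -77.6] 1.5640310394790409 [ 0.3126316  -0.10394596 -1.04015137]
```

move_arm:
  deltas:
    - [[-10, -35, 0], [0, 0, -10], 70]
    - [[-20, -80, 0], [-0.2, 0.3, -20], 70]
    - [[-37, -131, 10], [-0.4, 0.5, -30], 70]
    - [[-37, -131, 30], [-0.5, 0.6, -40], 70]
    - [[-37, -131, 58], [-0.6, 0.8, -50], 70]
    - [[-37, -131, 58], [-0.7, 1, -60], 70]
    - [[-37, -131, 58], [-0.8, 1.1, -70], 70]
    - [[-37, -131, 58], [-0.9, 1.2, -77.6], 70]
    - [[-37, -131, 58], [-0.9, 1.2, -77.6], 70]
  grip_force: 30

```text
clock: 22.65
eef_pos: [0.4612, 0.3475, 0.0986]
ee_rot: [[0.031, 1.0, -0.002], [1.0, -0.031, -0.001], [-0.001, -0.002, -1.0]]
contact_force: [-0.7, 0.5, 0.3]
gripper_width: 0.821
```

```bash
python3 d.py .462 .348 -.005 88.3; python3 -c "
from t import *
blobs('wrist',.016)
print(proj(calibration('wrist'),[[.462,.348,.016]]))
blobs('side',.016,amin=400)"
```

```text
shift mm [  0.6   1.  103.6] rot deg [-0.1  0.1 -0.1] 0.45064095436946683 [-0.66265661  0.4578941   0.27880273]
wrist (114, 321, 31, 25) [656.4 175.8] [39.1 42.8] 0.37 [13 23 76]
wrist (0, 317, 30, 20) [651.7  22.6] [39.3 39.9] 69.01 [16 40 71]
wrist (203, 297, 28, 17) [614.1 293. ] [22.3 34.5] 2.6 [16 40 82]
wrist (65, 252, 53, 28) [549.6 154. ] [30.3 68.6] 22.8 [16 39 72]
wrist (471, 153, 10, 73) [480.1 579.1] [83.  10.4] 12.4 [15 29 71]
wrist (66, 153, 44, 102) [489.9 169.8] [ 48.2 122.3] 69.53 [ 14  40 159]
wrist (504, 73, 8, 181) [461.4 613.5] [202.9   7.9] 13.43 [23 14 71]
wrist (477, 51, 35, 24) [353.3 574.8] [17.2 34.4] 9.35 [15 38 95]
[[257.53649412 181.06665968]]
side (230, 343, 72, 41) [433.7 593.1] [186.3 104.8] 7.96 [15 43 96]
side (0, 0, 424, 384) [ 895.8 -466.3] [2570.3 2292.3] 4.93 [ 18  37 103]
```

move_arm:
  deltas:
    - [[0, 1, 40], [0, 0, 0], 70]
    - [[0, 1, 75], [0, 0, 0], 70]
    - [[0, 1, 92], [0, 0, 0], 70]
    - [[0, 1, 98], [0, 0, 0], 70]
    - [[0, 1, 98], [0, 0, 0], 70]

```text
clock: 23.38
eef_pos: [0.4629, 0.3478, 0.0019]
ee_rot: [[0.034, 0.999, -0.001], [0.999, -0.034, -0.0], [-0.0, -0.001, -1.0]]
contact_force: [0.4, 0.3, 0.3]
gripper_width: 0.82
```

move_arm:
  deltas:
    - [[0, 0, 3], [0, 0, 0], 70]
    - [[0, 0, 6], [0, 0, 0], 70]
    - [[0, 0, 6], [0, 0, 0], 70]

```text
clock: 23.75
eef_pos: [0.4629, 0.3478, -0.0041]
ee_rot: [[0.034, 0.999, -0.001], [0.999, -0.034, -0.0], [-0.0, -0.001, -1.0]]
contact_force: [0.2, 0.8, 0.3]
gripper_width: 0.82
```

move_arm:
  deltas:
    - [[0, 0, 3], [0, 0, 0], 70]
    - [[0, 0, 6], [0, 0, 0], 70]
    - [[0, 0, 6], [0, 0, 0], 70]

```text
clock: 24.12
eef_pos: [0.4625, 0.3476, -0.0105]
ee_rot: [[0.034, 0.999, -0.001], [0.999, -0.034, -0.001], [-0.001, -0.001, -1.0]]
contact_force: [0.7, 0.1, 0.7]
gripper_width: 0.821
```

move_arm:
  deltas:
    - [[0, 0, 3], [0, 0, 0], 70]
    - [[0, 0, 6], [0, 0, 0], 70]
    - [[0, 0, 6], [0, 0, 0], 70]

```text
clock: 24.5
eef_pos: [0.4623, 0.3475, -0.0169]
ee_rot: [[0.034, 0.999, -0.002], [0.999, -0.034, -0.001], [-0.001, -0.002, -1.0]]
contact_force: [-0.4, 0.3, -0.3]
gripper_width: 0.818
```

move_arm:
  deltas:
    - [[0, 0, 3], [0, 0, 0], 70]
    - [[0, 0, 6], [0, 0, 0], 70]
    - [[0, 0, 6], [0, 0, 0], 70]

```text
clock: 24.88
eef_pos: [0.462, 0.3474, -0.0233]
ee_rot: [[0.034, 0.999, -0.002], [0.999, -0.034, -0.001], [-0.001, -0.002, -1.0]]
contact_force: [-0.4, -1.2, 0.1]
gripper_width: 0.82
```

move_arm:
  deltas:
    - [[0, 0, 0], [0, 0, 0], 55]
    - [[0, 0, 0], [0, 0, 0], 44]
    - [[0, 0, 0], [0, 0, 0], 44]
    - [[0, 0, 0], [0, 0, 0], 44]
    - [[0, 0, 0], [0, 0, 0], 44]

```text
clock: 25.5
eef_pos: [0.4623, 0.3476, -0.0229]
ee_rot: [[0.034, 0.999, -0.002], [0.999, -0.034, -0.001], [-0.001, -0.002, -1.0]]
contact_force: [-0.1, 1.6, 5.0]
gripper_width: 0.513
```

move_arm:
  deltas:
    - [[0, 0, -3], [0, 0, 0], 70]
    - [[0, 0, -3], [0, 0, 0], 70]
    - [[0, 0, -3], [0, 0, 0], 70]
    - [[0, 0, 3], [0, 0, 0], 70]
    - [[0, 0, 6], [0, 0, 0], 70]
    - [[0, 0, 8], [0, 0, 0], 70]
    - [[0, 0, 8], [0, 0, 0], 70]

```text
clock: 26.38
eef_pos: [0.4621, 0.3475, -0.0312]
ee_rot: [[0.034, 0.999, -0.002], [0.999, -0.034, -0.001], [-0.001, -0.002, -1.0]]
contact_force: [0.3, -0.3, -0.2]
gripper_width: 0.819
```

move_arm:
  deltas:
    - [[0, 0, 0], [0, 0, 0], 55]
    - [[0, 0, 0], [0, 0, 0], 44]
    - [[0, 0, 0], [0, 0, 0], 44]
    - [[0, 0, 0], [0, 0, 0], 44]

```text
clock: 26.88
eef_pos: [0.4624, 0.3477, -0.0308]
ee_rot: [[0.034, 0.999, -0.002], [0.999, -0.034, -0.0], [-0.0, -0.002, -1.0]]
contact_force: [-0.1, 0.9, 4.8]
gripper_width: 0.571
```

move_arm:
  deltas:
    - [[0, 0, -3], [0, 0, 0], 44]
    - [[0, 0, -10], [0, 0, 0], 44]
    - [[0, 0, -40], [0, 0, 0], 44]
    - [[0, 0, -80], [0, 0, 0], 44]
    - [[0, 0, -125], [0, 0, 0], 44]
    - [[0, 0, -125], [0, 0, 0], 44]
  grip_force: 40

```text
clock: 27.62
eef_pos: [0.465, 0.3488, 0.0986]
ee_rot: [[0.034, 0.999, 0.005], [0.999, -0.034, 0.002], [0.002, 0.004, -1.0]]
contact_force: [0.1, 0.2, -3.7]
gripper_width: 0.57
```

```bash
python3 d.py .4477 .1125 .094 83.8; python3 -c "
from t import *
print(bot.read_state()['gripper_width']*85.4)
blobs('scene',.125,amin=200)"
```

```text
shift mm [-236.8   -9.3    4. ] rot deg [ 0.2 -0.1  4.3] 0.4525329834259253 [ 0.09769114  0.18723855 -3.68664306]
48.71112102185676
scene (0, 271, 49, 113) [ 523.6 -746.1] [360.8  52.9] 0.01 [ 21  33 148]
scene (258, 259, 25, 31) [ 794.4 -171. ] [64.4 89.6] 51.71 [ 12  37 187]
scene (41, 257, 44, 22) [ 434.6 -597.7] [104.7  60.9] 57.34 [ 13  42 159]
scene (130, 227, 24, 28) [ 484.6 -389.6] [38.6 92.8] 38.52 [  8  16 131]
scene (168, 209, 62, 54) [ 566.1 -247. ] [138.8 160.1] 83.44 [10 24 97]
scene (0, 190, 62, 50) [ 183.  -611.9] [154.1 142.4] 10.73 [15 32 97]
scene (203, 172, 122, 116) [692.  -78.5] [189.4 467.4] 23.75 [ 13  23 134]
scene (336, 0, 176, 158) [ 233.4 1349.1] [ 864. 1861.] 25.26 [ 11  36 119]
```

move_arm:
  deltas:
    - [[-20, -1, 0], [0, 0, 1], 44]
    - [[-55, -3, 0], [0, 0, 2], 44]
    - [[-95, -5, 0], [0, 0, 3], 44]
    - [[-135, -7, 0], [0, 0, 4], 44]
    - [[-175, -8, 0], [0, 0, 4.3], 44]
    - [[-210, -9, 0], [0, 0, 4.3], 44]
    - [[-232, -9, 0], [0, 0, 4.3], 44]
    - [[-237, -9, 0], [0, 0, 4.3], 44]
    - [[-237, -9, 0], [0, 0, 4.3], 44]

```text
clock: 28.8
eef_pos: [0.4461, 0.1118, 0.0947]
ee_rot: [[0.109, 0.994, -0.0], [0.994, -0.109, 0.001], [0.001, -0.0, -1.0]]
contact_force: [0.1, -0.5, -3.6]
gripper_width: 0.571
```

```bash
python3 d.py .4477 .1125 -.029 83.8
python3 - <<'E'
from h import *
# find blade in side view: print gray profile across expected blade line; draw aid
im=capture("side");c=calibration("side");cv2.imwrite("pics/side_b.png",im[:,:,::-1])
P=np.array([.5288,.164,.022]);u=np.array([np.cos(-.108),np.sin(-.108),0]);n=np.array([-u[1],u[0],0])
for s in(-.1,-.08,-.06,-.04):
    p=proj(c,[P+s*u+k*n for k in np.arange(-.03,.031,.002)])
    v=[cv2.getRectSubPix(cv2.cvtColor(im,cv2.COLOR_RGB2GRAY),(1,1),tuple(map(float,q)))[0,0] for q in p]
    print(s,np.array(v))
E
```

```text
shift mm [  0.7   1.6 123.7] rot deg [-0.  -0.1 -0.1] 0.06863610779081769 [ 0.14759599 -0.49063127 -3.61852175]
-0.1 [ 95  95  95  95  95  95  96  95  95  95  95  94  94  94  94  93  92  90
  88  84  79  78  81  84  87  94 109 124 134 142 142]
-0.08 [ 90  89  89  89  89  89  89  90  90  91  91  90  88  88  89  92  96  96
  93  87  80  77  76  78  82  86  89  91  92  95 107]
-0.06 [ 90  89  89  90  90  91  91  90  90  91  92  92  92  91  90  92  95  93
  90  85  77  74  74  77  84  90  95  98  98 104 119]
-0.04 [ 97  98  98  99  98  97  97  98  98  98  98  97  98  96  93  92  92  89
  86  82  76  75  74  79  86  92  97 100 101 105 121]
```

move_arm:
  deltas:
    - [[0.7, 1.6, 30], [0, 0, 0], 44]
    - [[0.7, 1.6, 65], [0, 0, 0], 44]
    - [[0.7, 1.6, 95], [0, 0, 0], 44]
    - [[0.7, 1.6, 112], [0, 0, 0], 44]
    - [[0.7, 1.6, 118], [0, 0, 0], 44]
    - [[0.7, 1.6, 122], [0, 0, 0], 44]
    - [[0.7, 1.6, 123], [0, 0, 0], 44]

```text
clock: 29.72
eef_pos: [0.4485, 0.1128, -0.0274]
ee_rot: [[0.109, 0.994, 0.001], [0.994, -0.109, 0.001], [0.001, 0.001, -1.0]]
contact_force: [0.1, -0.2, -2.1]
gripper_width: 0.566
```

move_arm:
  deltas:
    - [[0, 0, 1], [0, 0, 0], 44]
    - [[0, 0, 2], [0, 0, 0], 44]
    - [[0, 0, 2], [0, 0, 0], 44]

```text
clock: 30.1
eef_pos: [0.4486, 0.1128, -0.0292]
ee_rot: [[0.109, 0.994, 0.001], [0.994, -0.109, 0.001], [0.001, 0.001, -1.0]]
contact_force: [0.1, -0.2, -3.3]
gripper_width: 0.572
```

move_arm:
  deltas:
    - [[0, 0, 1], [0, 0, 0], 44]
    - [[0, 0, 2], [0, 0, 0], 44]
    - [[0, 0, 2], [0, 0, 0], 44]

```text
clock: 30.48
eef_pos: [0.4487, 0.1128, -0.0307]
ee_rot: [[0.109, 0.994, 0.002], [0.994, -0.109, 0.001], [0.001, 0.001, -1.0]]
contact_force: [-2.4, -0.4, 4.9]
gripper_width: 0.568
```

move_arm:
  deltas:
    - [[0, 0, 0], [0, 0, 0], 64]
    - [[0, 0, 0], [0, 0, 0], 64]
    - [[0, 0, 0], [0, 0, 0], 64]
    - [[0, 0, -20], [0, 0, 0], 64]
    - [[0, 0, -60], [0, 0, 0], 64]
    - [[0, 0, -90], [0, 0, 0], 64]
    - [[0, 0, -90], [0, 0, 0], 64]

```text
clock: 31.35
eef_pos: [0.4505, 0.1127, 0.0618]
ee_rot: [[0.108, 0.994, 0.006], [0.994, -0.108, 0.001], [0.001, 0.006, -1.0]]
contact_force: [0.0, 0.2, 0.2]
gripper_width: 0.748
```

```bash
python3 - <<'E'
from t import *
print(bot.read_state()['clock'],bot.read_state()['gripper_width'])
import cv2
for n in("side","scene"): cv2.imwrite(f"pics/{n}_p.png",blobs(n,.016,amin=300)[:,:,::-1])
E
python3 d.py .442 .062 .06 -6.2
```

```text
31.35 0.7477778119494956
side (230, 343, 72, 41) [434.4 602.1] [178.2 107.2] 14.23 [24 16 80]
side (210, 221, 41, 18) [589.8 157. ] [137.1  72.1] 9.92 [  9  22 159]
side (188, 150, 18, 23) [ 770.6 -164.3] [ 69.  130.1] 10.32 [ 13  44 157]
side (217, 140, 15, 78) [645.8 -94.9] [ 27.2 410.5] 3.9 [ 16  33 146]
side (0, 0, 413, 384) [ 895.6 -466.3] [2570.3 2292.3] 4.94 [20 39 99]
scene (0, 271, 49, 113) [ 442.6 -777.1] [ 59.7 407.3] 89.97 [ 21  32 151]
scene (258, 259, 25, 31) [ 748.4 -127.9] [ 72.6 101.1] 51.71 [ 11  39 190]
scene (41, 256, 44, 23) [ 342.1 -609.7] [118.1  68.9] 57.55 [ 14  44 163]
scene (168, 208, 62, 55) [ 489.8 -213.7] [157.  182.2] 83.3 [ 12  42 108]
scene (0, 188, 63, 52) [  58.1 -622.4] [173.5 168. ] 10.1 [ 9 25 71]
scene (203, 172, 122, 116) [632.8 -23.6] [213.8 527.6] 23.75 [ 13  29 104]
scene (283, 0, 229, 158) [ 280.4 1527.7] [1769.3 1710.8] 54.02 [ 5 16 93]
shift mm [-51.1  -1.1  -1.1] rot deg [ 0.  -0.1 90. ] 0.07023460319805847 [-0.89825989  0.45502864  0.30627741]
```

move_arm:
  deltas:
    - [[-20, 0, 0], [0, 0, 10], 75]
    - [[-51, 0, 0], [0, 0, 20], 75]
    - [[-51, 0, 0], [0, 0, 30], 75]
    - [[-51, 0, 0], [0, 0, 40], 75]
    - [[-51, 0, 0], [0, 0, 50], 75]
    - [[-51, 0, 0], [0, 0, 60], 75]
    - [[-51, 0, 0], [0, 0, 70], 75]
    - [[-51, 0, 0], [0, 0, 80], 75]
    - [[-51, 0, 0], [0, 0, 90], 75]
    - [[-51, 0, 0], [0, 0, 90], 75]

```text
clock: 32.7
eef_pos: [0.4422, 0.0621, 0.0575]
ee_rot: [[0.994, -0.107, -0.0], [-0.107, -0.994, 0.001], [-0.001, -0.001, -1.0]]
contact_force: [-0.6, 0.0, -0.3]
gripper_width: 0.877
```

move_arm:
  deltas:
    - [[0, 0, 40], [0, 0, 0], 75]
    - [[0, 0, 75], [0, 0, 0], 75]
    - [[0, 0, 88], [0, 0, 0], 75]
    - [[0, 0, 92], [0, 0, 0], 75]
    - [[0, 0, 92], [0, 0, 0], 75]

```text
clock: 33.33
eef_pos: [0.4428, 0.0621, -0.0336]
ee_rot: [[0.994, -0.107, 0.001], [-0.107, -0.994, 0.001], [0.0, -0.001, -1.0]]
contact_force: [0.5, -0.1, 0.2]
gripper_width: 0.876
```

```bash
python3 d.py .4432 .0621 -.0315 -6.2
```

```text
shift mm [ 0.4 -0.  -2.1] rot deg [-0.1 -0.   0.1] 1.5220276895762532 [ 0.49697159 -0.10800171  0.16174723]
```

move_arm:
  deltas:
    - [[0, -5, 0], [0, 0, 0], 75]
    - [[0, -11, 0], [0, 0, 0], 75]
    - [[0, -16, 0], [0, 0, 0], 75]
    - [[0, -21, 0], [0, 0, 0], 75]
    - [[0, -26, 0], [0, 0, 0], 75]
    - [[0, -30, 0], [0, 0, 0], 75]
    - [[0, -33, 0], [0, 0, 0], 75]
    - [[0, -34, 0], [0, 0, 0], 75]

```text
clock: 34.33
eef_pos: [0.4465, 0.096, -0.0335]
ee_rot: [[0.994, -0.106, 0.001], [-0.106, -0.994, 0.001], [0.001, -0.001, -1.0]]
contact_force: [-1.0, -3.4, 2.3]
gripper_width: 0.876
```

move_arm:
  deltas:
    - [[0, -2, 0], [0, 0, 0], 75]
    - [[0, -4, 0], [0, 0, 0], 75]
    - [[0, -4, 0], [0, 0, 0], 75]

```text
clock: 34.7
eef_pos: [0.4469, 0.1002, -0.0336]
ee_rot: [[0.994, -0.106, 0.001], [-0.106, -0.994, 0.001], [0.001, -0.001, -1.0]]
contact_force: [-0.2, -2.0, 0.8]
gripper_width: 0.877
```

move_arm:
  deltas:
    - [[0, -1.5, 0], [0, 0, 0], 75]
    - [[0, -3, 0], [0, 0, 0], 75]
    - [[0, -3, 0], [0, 0, 0], 75]

```text
clock: 35.08
eef_pos: [0.4472, 0.1034, -0.0336]
ee_rot: [[0.994, -0.106, 0.001], [-0.106, -0.994, 0.001], [0.0, -0.001, -1.0]]
contact_force: [0.0, -1.9, 2.0]
gripper_width: 0.881
```

move_arm:
  deltas:
    - [[0, -1, 0], [0, 0, 0], 75]
    - [[0, -2, 0], [0, 0, 0], 75]
    - [[0, -2, 0], [0, 0, 0], 75]

```text
clock: 35.45
eef_pos: [0.4473, 0.1052, -0.0336]
ee_rot: [[0.994, -0.106, 0.0], [-0.106, -0.994, 0.001], [0.0, -0.001, -1.0]]
contact_force: [-1.1, -4.7, 2.3]
gripper_width: 0.876
```

move_arm:
  deltas:
    - [[0, -1, 0], [0, 0, 0], 75]
    - [[0, -2, 0], [0, 0, 0], 75]
    - [[0, -2, 0], [0, 0, 0], 75]

```text
clock: 35.83
eef_pos: [0.4471, 0.1063, -0.0337]
ee_rot: [[0.994, -0.107, -0.001], [-0.107, -0.994, -0.001], [-0.0, 0.001, -1.0]]
contact_force: [-1.9, -8.2, 4.1]
gripper_width: 0.878
```

move_arm:
  deltas:
    - [[0, -1, 0], [0, 0, 0], 75]
    - [[0, -2, 0], [0, 0, 0], 75]
    - [[0, -2, 0], [0, 0, 0], 75]

```text
clock: 36.2
eef_pos: [0.447, 0.1074, -0.0337]
ee_rot: [[0.994, -0.108, -0.001], [-0.108, -0.994, -0.003], [-0.001, 0.003, -1.0]]
contact_force: [-3.0, -8.8, 4.0]
gripper_width: 0.876
```

move_arm:
  deltas:
    - [[0, -1, 0], [0.1, 0, 0], 75]
    - [[0, -2, 0], [0.2, 0, 0], 75]
    - [[0, -2, 0], [0.2, 0, 0], 75]

```text
clock: 36.58
eef_pos: [0.4469, 0.1086, -0.0337]
ee_rot: [[0.994, -0.109, -0.002], [-0.109, -0.994, -0.002], [-0.002, 0.002, -1.0]]
contact_force: [-3.3, -9.6, 4.6]
gripper_width: 0.876
```

```bash
cat > f.py <<'E'
from h import *
s=bot.read_state();print(s['contact_force'],s['wrist_torque'],s['clock'])
im=capture("wrist");c=calibration("wrist");cv2.imwrite("pics/wf.png",im[:,:,::-1])
g=cv2.GaussianBlur(cv2.cvtColor(im,cv2.COLOR_RGB2GRAY),(3,3),0)
P=np.array([.5288,.164,.0]);u=np.array([np.cos(-.108),np.sin(-.108),0]);n=np.array([-u[1],u[0],0])
print(proj(c,[P-.1*u,P+[0,0,.022],P-.03*n-.1*u]))
for s in(-.135,-.12,-.1,-.09,-.075,-.06,-.05,-.035):
    p=proj(c,[P+[0,0,.02]+s*u+k*n for k in np.arange(-.065,.026,.0025)])
    print(s,np.array([cv2.getRectSubPix(g,(1,1),tuple(map(float,q)))[0,0] for q in p]))
E
python3 f.py
```

```text
[-3.27231608 -9.60213788  4.649114  ] [-1.71566006  0.38067298 -0.25196316] 36.575
[[213.07432722 123.98781972]
 [422.50621001 127.92298582]
 [215.6403003  178.14556463]]
-0.135 [ 92 102 103 103 103 103 106 113 115 115 115 115 114 113 114 115 114 113
 112 112 112 112 112 112 114 111 140 197 197 196 195 195 194 193 191 190
 189]
-0.12 [ 32  33  54  83  86  89  97 101 108 118 118 117 118 118 118 118 118 118
 117 116 114 114 114 114 116 124 144 185 185 185 186 186 186 186 185 185
 185]
-0.1 [103 103 102 103 103 104  98  98 102 116 116 115 115 114 114 113 113 112
 111 111 111 113 116 117 118 112 134 215 213 158 192 192 192 192 192 192
 192]
-0.09 [108 107 107 107 106 106 106 117 117 117 117 116 116 115 115 115 114 113
 113 112 112 112 111 111 111 107 129 190 211 142 194 195 195 195 195 196
 197]
-0.075 [103 103 102 115 102 102 109 116 116 115 115 114 113 113 112 113 113 113
 112 112 111 110 110 112 113 107 127 135 167 133 186 186 186 186 186 185
 185]
-0.06 [107 123 124 111 105 107 116 118 117 116 114 114 114 114 114 113 113 112
 112 112 112 112 112 112 111 108 125 132 155 138 195 195 195 196 196 196
 197]
-0.05 [104 104 103 103 102 102 111 116 116 114 113 112 111 111 111 110 111 113
 113 113 113 112 110 110 109 111 125 131 130 145 194 193 193 193 193 194
 193]
-0.035 [ 35  36  36  46  80  90 112 118 118 119 119 118 118 117 115 113 113 112
 112 113 112 111 110 108 107 112 124 129 129 149 197 196 196 195 195 195
 194]
```

move_arm:
  deltas:
    - [[0, 1, 0], [0, 0, 0], 75]
    - [[0, 4, 0], [0, 0, 0], 75]
    - [[0, 12, 0], [0, 0, 0], 75]
    - [[0, 30, 0], [0, 0, 0], 75]
    - [[0, 40, -20], [0, 0, 0], 75]
    - [[0, 40, -70], [0, 0, 0], 75]
    - [[0, 40, -120], [0, 0, 0], 75]
    - [[0, 40, -130], [0, 0, 0], 75]
    - [[0, 40, -130], [0, 0, 0], 75]

```text
clock: 37.75
eef_pos: [0.4431, 0.0688, 0.0965]
ee_rot: [[0.994, -0.109, -0.001], [-0.109, -0.994, -0.001], [-0.001, 0.001, -1.0]]
contact_force: [1.0, 1.3, -1.1]
gripper_width: 0.874
```

```bash
cat > q.py <<'E'
from h import *
s=bot.read_state();print(s['contact_force'],s['clock'],s['eef_pos'])
im=capture("wrist");c=calibration("wrist");cv2.imwrite("pics/wq.png",im[:,:,::-1])
g=cv2.GaussianBlur(cv2.cvtColor(im,cv2.COLOR_RGB2GRAY),(3,3),0)
P=np.array([.5288,.164,.0]);u=np.array([np.cos(-.108),np.sin(-.108),0]);n=np.array([-u[1],u[0],0])
ks=np.arange(-.075,.03,.001);ss=np.arange(-.14,-.03,.01)
for z in(.016,.022):
    pr=np.array([[cv2.getRectSubPix(g,(1,1),tuple(map(float,q)))[0,0] for q in proj(c,[P+[0,0,z]+a*u+k*n for k in ks])] for a in ss]).astype(int)
    print(z)
    for a,r in zip(ss,pr):
        d=np.diff(r); i=np.argsort(-np.abs(d))[:10]; i.sort()
        print(round(a,3),[(round(ks[j]*1000),int(d[j])) for j in i])
for a in(-.12,-.1,-.08,-.06,-.04):print(a,[int(cv2.getRectSubPix(g,(1,1),tuple(map(float,q)))[0,0]) for q in proj(c,[P+[0,0,.02]+a*u+k*n for k in np.arange(-.012,.016,.001)])])
print(proj(c,[P+[0,0,.02]-.1*u,P+[0,0,.02]-.04*u]))
E
python3 q.py
```

```text
[ 1.00979611  1.3493975  -1.1388034 ] 37.75 [0.44312448 0.0688028  0.09650832]
0.016
-0.14 [(-54, -5), (-53, -4), (-35, 3), (-34, 9), (-33, 16), (-32, 13), (-31, 6), (-3, 8), (-2, 9), (-1, 4)]
-0.13 [(-55, -4), (-54, -4), (-52, 3), (-35, 6), (-34, 11), (-33, 14), (-32, 11), (-31, 5), (-30, 3), (-2, 5)]
-0.12 [(-54, -3), (-51, 3), (-35, 3), (-34, 11), (-33, 16), (-32, 13), (-31, 6), (-3, 4), (-2, 6), (-1, 3)]
-0.11 [(-55, -4), (-51, 3), (-36, 3), (-35, 9), (-34, 15), (-33, 14), (-32, 6), (-4, -4), (-2, 6), (-1, 4)]
-0.1 [(-34, 11), (-33, 13), (-32, 9), (-5, -9), (-4, -13), (-2, 25), (-1, 24), (0, 10), (6, -8), (7, -10)]
-0.09 [(-32, 13), (-31, 15), (-30, 8), (-5, -11), (-4, -11), (-3, 11), (-2, 29), (-1, 23), (6, -8), (7, -8)]
-0.08 [(-31, 13), (-30, 15), (-29, 9), (-5, -10), (-4, -10), (-3, 10), (-2, 29), (-1, 21), (6, -10), (7, -10)]
-0.07 [(-30, 14), (-29, 14), (-28, 9), (-5, -11), (-4, -9), (-3, 12), (-2, 26), (-1, 17), (6, -9), (7, -8)]
-0.06 [(-31, 12), (-30, 15), (-29, 9), (-5, -10), (-4, -7), (-3, 13), (-2, 25), (-1, 17), (5, -6), (6, -8)]
-0.05 [(-32, 11), (-31, 14), (-30, 10
[... 1697 characters left out ...]
158, 159, 159, 158, 158, 158, 158, 158, 158, 158, 159]
-0.1 [146, 147, 148, 148, 148, 148, 147, 144, 132, 121, 135, 165, 182, 188, 191, 191, 191, 187, 181, 171, 164, 164, 165, 165, 165, 164, 164, 164]
-0.08 [140, 140, 140, 140, 140, 141, 139, 134, 121, 115, 138, 167, 181, 185, 188, 188, 186, 183, 175, 163, 156, 156, 157, 158, 158, 159, 159, 159]
-0.06 [145, 145, 145, 144, 144, 143, 141, 134, 123, 122, 145, 168, 178, 181, 184, 185, 183, 178, 170, 162, 163, 167, 170, 170, 170, 170, 170, 170]
-0.04 [142, 142, 141, 140, 140, 140, 137, 128, 117, 122, 147, 167, 175, 178, 181, 181, 179, 176, 172, 171, 172, 173, 174, 174, 174, 174, 174, 174]
[[231.26612539  69.60637906]
 [298.89549732  69.4899319 ]]
```

Before handing in, I check by colour mask that the knob and post are still in their locked, end-stop places.

Run:
```python
from h import *
for n in("side","scene"):
    im=capture(n);c=calibration(n);v=im.max(2)
    for nm,p,z in(("knob",(.5215,.2245),.061),("post",(.628,.169),.06)):
        u=proj(c,[[*p,z]])[0].astype(int);w=v[u[1]-14:u[1]+15,u[0]-14:u[0]+15]
        k,l,st,ce=cv2.connectedComponentsWithStats((w<45).astype(np.uint8))
        for i in range(1,k):
            if st[i,4]>8: print(n,nm,st[i],np.round(onz(c,[ce[i]+u-14],z)[0],3))
```

```text
side knob [13 12  4  8 28] [0.52  0.227 0.061]
side post [10 10  7 11 69] [0.632 0.172 0.06 ]
```

Knob minus post gives a lever angle of about 1.4 rad with the carriage at the stop, so I'm handing in.

```bash
python3 -c "
from cell import ticket
print(ticket.hand_in())"
```

```text
the job is handed in; nothing more can be done
None
```

The job is handed in at about 38 s on the clock. `hand_in` gives no verdict, so what follows rests on my own readings.

- **Pressing and locking:** I pulled the bevel by its knob until the blade lay flush on the mould's cheek. The tool force was about 16 N, or roughly 11 N on the cheek after the rail's friction. I then swung the lever round to its stop, where the force jumped to 21 N.
- **Sliding back:** I slid the locked bevel along the rail until the force rose to 26 N at the end stop, with no further travel.
- **Tile:** I set the grey tile down on the mould side of the blade and pushed it flush with two fingertips, at about 10 N. I then backed the arm clear.

**Last checks:**
- In the side view the knob and post put the lever at about 1.4 rad, with the carriage at the stop. The same check in the scene view found neither, so this rests on one camera.
- The wrist view shows a thin, even dark line between tile and blade. I put the gap at about 1 mm or less, parallel to the blade along its length.
- The blade's angle to the mould was judged only from pictures and contact force. I did not measure it to the required tolerance.
- I did not separately measure whether the mould, bottle, cup or brush moved. The cup's and mould's positions in the pictures looked unchanged.

**What disagreed:** the fingertips sat about 28 mm above the reported tool point. My first closings on the knob and the tile missed because of this, with at most 5 N of contact, and I repeated both lower down.

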